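# Cure the oiled table feet

## Robot

A 7-joint arm with a two-finger parallel gripper is mounted at the origin on the work surface. World frame = base frame: x ahead of the robot, y to its left, z up, the work surface at z = 0. Lengths are in m, angles in rad, forces in N, time in s.
With the tool pointing down it reaches from about 0.425 to 0.975 m from the base axis. Payload 16.7 kg.
Tool frame: the origin (TCP) lies between the finger pads, 19 mm behind the fingertips; this is the grasp point; z points along the fingers, y is the line along which they close (so a half turn about z gives the same grasp; the last joint's range is limited). The gripper opens to 85 mm and grips with 20 to 120 N. Pads are 22 mm wide; open, the fingers measure 114 mm over their backs; the gripper's body (76 mm by 85 mm) begins 54 mm behind the grasp point. The pads swing forward as they close: fully open they stand 13 mm farther back than shut.
Start: joints at [0.953, 0.426, 0.074, 1.606, -0.034, 1.111, -0.067], TCP at [0.305, -0.602, 0.25] pointing down, gripper open.
Joint ranges: [-2.85, 2.85], [-0.5, 2.14], [-1.23, 1.37], [0.21, 2.46], [-1.02, 4.16], [0.16, 2.05], [-2.73, 2.73]. Speed limits (rad/s): [1.89, 1.89, 2.39, 2.39, 3.01, 3.01, 3.01].

## Interface

Orientations are given as a unit quaternion [x, y, z, w].
In Python, from station import r gives the robot as it stands. Calls block until the motion is done:
- r.move_to(position, orientation): joint-space move of the TCP to a pose.
- r.move_linear(position, ori=None, v=0.15): straight line of the TCP; ori=None keeps the orientation; v is the mean speed in m/s.
- r.move_joints(angles): joint-space move.
- r.move_gripper(opening, strength=None): opening from 0.0 (shut) to 1.0 (fully open); strength is the grip in N (None keeps the last); returns when the fingers have stopped.
- r.hold(seconds).
- r.ik(position, orientation): joint angles nearest the present ones, or None.
- r.state(): the state.
- r.grab_frame(name): name is "side" or "top" or "wrist"; returns a dict with "color" (400x640x3 uint8, red, green, blue), "range_z" (400x640 float32, m along the optical axis (not along the pixel's ray), 0 where there is no reading), "fx", "fy", "cx", "cy" (pixels), "rvec" (rotation vector, rad) and "tvec" (3), from world to camera coordinates, as OpenCV has them. Camera axes: x right, y down, z forward; pixel columns grow to the right and rows downward; lengths in m; the calibration is good to about 2 mm. A picture is of the moment at which its call begins.
A pose or a line that the arm cannot do raises r.PlanningError and nothing moves.
- r.hand_in(): hands the job in; it is judged then, once.
Trained networks look in a picture, given as the dict that the camera call returned (one of the last four; its "shot" number tells which), for a name from the list of things; names that differ only in an ending like _2 or _b are one class to them, and where a whole thing is asked for, a point or a joint stands for the part that bears it (a point fixed in the world has none). Each returns a list of dicts, best first, with "conf" (0 to 1); they miss things now and then, are a little off and sometimes report something else, mostly with a low value. They report only what shows in the picture. A call takes as long as a camera call. They do not tell look-alikes from the thing itself.
- r.boxes_of(name, picture): "position" ([column, row] in pixels, amid what is visible of it).
- r.masks_of(name, picture): "mask" (400x640 bool, what is visible of it) and "position" ([column, row] in pixels, amid what is visible of it).
The state is a dict: "time_s": time; "joint_pos": joint angles; "qd": joint speeds; "effort": joint torques, N m; "tool_pos": TCP position; "tool_rot": TCP orientation; "force": force on the tool from outside, world axes, zero at the start; "moment": the same for the moment, N m; "opening": opening from 0.0 (shut) to 1.0 (fully open); "gripper_force": force on a finger pad.
Only numpy, scipy, OpenCV 4.12 (cv2) and the standard library are available. Lean on these libraries where they do the work, as an engineer would, in place of code of your own. Each camera call takes 0.05 s, during which the arm holds its last target. There are 200 camera calls.

## Task

Swing the amber door of the curing cabinet wide open by its handle, stand every freshly oiled table foot upright on the cabinet floor, and close the door fully. Then turn the air valve's red lever to half open (45 degrees) and, last of all, press the green start button fully down and let it go. Never press the start button while the door is open, and leave the plane, the oil tin and the mallet where they are.

Things in the scene. Friction and masses are not known exactly. Their poses are not given: they have to be found in the camera images.
- cabinet: fixed grey UV curing cabinet under amber glazing, 250 wide (its y), 190 deep (x), 140 high. Origin: centre of its underside; +x to its back, door side at -x (towards the robot). 10 mm walls at back and sides, 132 high. Inner floor 8 mm above the bench, x from -95 (door) to +85, y from -115 to +115 mm. With the door open nothing covers the top.
- door (a joint): door angle (rad): 0 closed, 1.57 swung out 90 degrees, at most 1.8; clockwise from above as it opens. One rigid amber L: upright front panel 12 mm thick, 132 high, plus the cabinet's whole roof (top 139 mm above the bench, 190 deep), so opening uncovers the cabinet from above. Side hinge at the front left (+y) corner; friction 0.06 N m, no latch or spring, stays where left.
- door_hinge (a point): a point on the door's upright hinge axis (110 mm above the bench), at the cabinet's front left corner (-95, +123 mm in the cabinet's frame)
- door_handle (a point): grip point on the door's handle, 110 mm above the bench: an upright round steel bar 11 mm thick, from 50 to 130 mm above the bench, 35 mm in front of the panel's outer face, 211 mm across from the hinge, by the free edge. Turns with the door; its x axis is the cabinet's x when closed. Pinch its free upper end from above, one finger on either side along the face.
- valve (a joint): angle of the air valve's lever (rad): 0 shut (lever along the valve base's +x, across the pipe), grows clockwise seen from above to 1.57 fully open (along the pipe, to the base's -y). Stays where it is left; turning takes 0.15 N m.
- valve_axis (a point): the air valve, fixed to the bench: a brass valve on a 68 mm dark round foot with a short pipe. This point lies on the lever's upright turning axis, 58 mm above the bench; its x axis is the lever's direction when shut.
- valve_grip (a point): the point to grip on the red lever, 85 mm out from the turning axis, 58 mm above the bench. The lever is a level bar 14 mm wide, 18 mm high, reaching to 115 mm from the axis; this point's x axis runs along it, outwards.
- button (a joint): travel of the start button (m): 0 released, 0.006 fully down; its spring takes about 5 N fully down and returns it
- button_top (a point): centre of the top face of the green start button (36 mm across), 67 mm above the bench, pressed straight down. It stands on a grey console 80 x 90 x 45 mm fixed to the bench.
- foot0: a turned dark-wood table foot, loose, standing (may be absent: None): round base 64 mm across and 20 mm high, above it a shank 44 mm across up to 100 mm; mass about 0.16 kg. Origin: centre of its underside, z up along its axis. Grip it round the shank, from above.
- foot1: a turned dark-wood table foot, loose, standing (may be absent: None): round base 64 mm across and 20 mm high, above it a shank 44 mm across up to 100 mm; mass about 0.16 kg. Origin: centre of its underside, z up along its axis. Grip it round the shank, from above.
- foot2: a turned dark-wood table foot, loose, standing (may be absent: None): round base 64 mm across and 20 mm high, above it a shank 44 mm across up to 100 mm; mass about 0.16 kg. Origin: centre of its underside, z up along its axis. Grip it round the shank, from above.
- foot3: a turned dark-wood table foot, loose, standing (may be absent: None): round base 64 mm across and 20 mm high, above it a shank 44 mm across up to 100 mm; mass about 0.16 kg. Origin: centre of its underside, z up along its axis. Grip it round the shank, from above.
- plane: bystander: a wooden hand plane, 170 x 55 x 80 mm; origin centre of its underside
- oil_tin: bystander: a blue tin, 70 mm across, 110 mm high; origin centre of its underside
- mallet: bystander: a wooden mallet lying down, about 235 mm long, head 55 x 95 x 60 mm; origin under its middle
There are look-alikes about, which are no part of the job. Leave any pink or purple look-alike of the foot1 alone.

How it is judged:
On the way, in this order (a step that is already met when the one before it is completed fails the run):
1. the door is part open (over 0.4 rad) with the gripper at its handle (tool point within 80 mm of the handle point) (value of joint door above 0.4 rad and distance between the grasp point and door_handle below 0.08 m), for 0.05 s.
2. the door is swung wide open (over 1.2 rad) (value of joint door above 1.2 rad), for 0.2 s.
3. every foot stands upright on the cabinet floor and the door is closed (under 0.06 rad) (x of foot0 in the frame of cabinet between -0.09 and 0.09 m and y of foot0 in the frame of cabinet between -0.12 and 0.12 m and z of each of foot0, foot1, foot2, foot3 in the frame of cabinet below 0.022 m and angle between each of foot0, foot1, foot2, foot3's own z axis and vertical below 0.15 rad and x of foot1 in the frame of cabinet between -0.09 and 0.09 m and y of foot1 in the frame of cabinet between -0.12 and 0.12 m and x of foot2 in the frame of cabinet between -0.09 and 0.09 m and y of foot2 in the frame of cabinet between -0.12 and 0.12 m and x of foot3 in the frame of cabinet between -0.09 and 0.09 m and y of foot3 in the frame of cabinet between -0.12 and 0.12 m and value of joint door below 0.06 rad), for 0.3 s.
4. the valve lever stands at 45 degrees (within 8), with the door closed (value of joint valve between 0.645 and 0.925 rad and value of joint door below 0.06 rad), for 0.3 s.
5. the start button is pressed fully down (over 5 mm), door closed and valve half open (all of step 4 and value of joint button above 0.005 m), for 0.05 s.
At the end, for the whole second after the job is handed in: Every foot present stands upright (within 0.15 rad) and still on the cabinet's floor; the door is closed (under 0.06 rad); the lever is at 0.785 rad within 0.14; the button has been pressed and is up again (under 1.5 mm) (all of step 4 and x of foot0 in the frame of cabinet between -0.09 and 0.09 m and y of foot0 in the frame of cabinet between -0.12 and 0.12 m and z of each of foot0, foot1, foot2, foot3 in the frame of cabinet below 0.022 m and angle between each of foot0, foot1, foot2, foot3's own z axis and vertical below 0.15 rad and x of foot1 in the frame of cabinet between -0.09 and 0.09 m and y of foot1 in the frame of cabinet between -0.12 and 0.12 m and x of foot2 in the frame of cabinet between -0.09 and 0.09 m and y of foot2 in the frame of cabinet between -0.12 and 0.12 m and x of foot3 in the frame of cabinet between -0.09 and 0.09 m and y of foot3 in the frame of cabinet between -0.12 and 0.12 m and value of joint button below 0.0015 m and velocity of joint door below 0.05 rad/s and linear speed of each of foot0, foot1, foot2, foot3 below 0.03 m/s); the robot touches nothing.
It fails at once if a bystander (plane, oil tin, mallet) is moved more than 30 mm (distance of any of plane, oil_tin, mallet from where it was at the start of the episode above 0.03 m).
It fails at once if the start button is pressed (over 4 mm) while the door is open (over 0.2 rad) (value of joint button above 0.004 m and value of joint door above 0.2 rad).
Of foot0, foot1, foot2, foot3 only 2 to 4 are there at a start; the rules pass over those that are not, and their reading is None.
At some moment in a run one of foot0, foot1, foot2, foot3 may be knocked a few centimetres aside while the robot is not near it.
It also fails if it takes over 210 s, if anything falls off the work surface, if the arm or the gripper's body presses on something with over 40 N, if the wrist force passes 120 N, or if a joint passes its speed limit or range.

## Working session

There is one attempt and no reset: what is moved stays moved. The work goes in short steps, each a Python script; the robot and the scene stay as the last script left them, time stands still between calls to the robot, and variables do not carry over. Pictures are saved under pics/ and viewed, at most 14 in all, crops included, and the job is handed in when it is done.

```bash
ls; mkdir -p pics; cat > h.py <<'E'
import numpy as np, cv2
from station import r
from scipy.spatial.transform import Rotation as R
def cam(f):
    return cv2.Rodrigues(np.array(f["rvec"],float))[0], np.array(f["tvec"],float).ravel()
def cloud(f):
    Rm,t=cam(f); z=f["range_z"].astype(float)
    v,u=np.mgrid[0:z.shape[0],0:z.shape[1]]
    P=np.stack([(u-f["cx"])/f["fx"]*z,(v-f["cy"])/f["fy"]*z,z],-1)
    W=(P-t)@Rm; W[z<=0]=np.nan
    return W
def ray(f,px,zw):
    "world point on plane z=zw seen at pixel"
    Rm,t=cam(f); d=Rm.T@np.array([(px[0]-f["cx"])/f["fx"],(px[1]-f["cy"])/f["fy"],1]); c=-Rm.T@t
    return c+d*(zw-c[2])/d[2]
def proj(f,p):
    Rm,t=cam(f); c=Rm@np.array(p)+t
    return c[0]/c[2]*f["fx"]+f["cx"],c[1]/c[2]*f["fy"]+f["cy"]
def down(yaw):
    "tool z down; tool y (closing line) along world heading yaw"
    y=np.array([np.cos(yaw),np.sin(yaw),0]); z=np.array([0,0,-1.]); x=np.cross(y,z)
    return R.from_matrix(np.stack([x,y,z],1)).as_quat()
def save(f,n): cv2.imwrite(f"pics/{n}.png",cv2.cvtColor(f["color"],cv2.COLOR_RGB2BGR))
E
cat > a.py <<'E'
from h import *
names=["cabinet","door","door_handle","valve","valve_axis","valve_grip","button","button_top","foot0","plane","oil_tin","mallet"]
for c in ["top","side"]:
    f=r.grab_frame(c); save(f,c+"0"); W=cloud(f); np.save(c+"W.npy",W)
    print(c,-cam(f)[0].T@cam(f)[1])
    for n in names:
        for m in r.masks_of(n,f)[:6]:
            if m["conf"]<.2: continue
            k=m["mask"]; w=W[k]; w=w[~np.isnan(w[:,0])]
            q=np.round(np.percentile(w,[2,50,98],axis=0),3).tolist() if len(w) else None
            col=f["color"][k].mean(0).round()
            print(n,round(m["conf"],2),np.round(m["position"]),k.sum(),q,col)
print(r.state()["time_s"])
E
python3 a.py
```

```text
pics
top [0.42856728 0.01610062 1.12639292]
cabinet 0.73 [267. 158.] 8588 [[0.531, 0.036, 0.052], [0.643, 0.156, 0.137], [0.761, 0.284, 0.141]] [108.  85.  70.]
cabinet 0.47 [268. 162.] 7838 [[0.527, 0.038, 0.06], [0.635, 0.158, 0.138], [0.743, 0.282, 0.142]] [110.  85.  69.]
door 0.57 [267. 162.] 7930 [[0.526, 0.038, 0.039], [0.634, 0.158, 0.138], [0.742, 0.282, 0.142]] [110.  85.  69.]
door_handle 0.9 [269. 160.] 7754 [[0.529, 0.038, 0.065], [0.635, 0.158, 0.138], [0.742, 0.28, 0.142]] [110.  85.  68.]
valve 0.73 [473. 206.] 293 [[0.467, -0.394, 0.052], [0.513, -0.38, 0.065], [0.583, -0.372, 0.069]] [122.  73.  67.]
valve 0.27 [268. 158.] 8515 [[0.531, 0.038, 0.06], [0.642, 0.156, 0.137], [0.759, 0.282, 0.141]] [108.  85.  70.]
valve_axis 0.78 [469. 222.] 771 [[0.447, -0.424, 0.002], [0.485, -0.38, 0.045], [0.581, -0.348, 0.068]] [108.  78.  65.]
valve_grip 0.66 [472. 204.] 348 [[0.465, -0.397, 0.048], [0.518, -0.38, 0.064], [0.583, -0.372, 0.069]] [121.  73.  66.]
button 0.43 [395. 153.] 109 [[0.646, -0.206, 0.061], [0.66, -0.192, 0.065], [0.674, -0.177, 0.069]] [ 70. 114.  70.]
b
[... 3190 characters left out ...]
125.]
foot0 0.57 [354. 185.] 444 [[0.416, -0.124, 0.007], [0.441, -0.093, 0.056], [0.467, -0.078, 0.104]] [82. 52. 32.]
foot0 0.57 [411. 144.] 455 [[0.255, -0.327, 0.001], [0.282, -0.294, 0.051], [0.309, -0.279, 0.105]] [101.  53. 116.]
plane 0.7 [262. 322.] 1716 [[0.535, 0.39, 0.004], [0.611, 0.428, 0.045], [0.7, 0.449, 0.089]] [123.  90.  58.]
oil_tin 0.66 [280. 227.] 6410 [[0.518, 0.04, 0.017], [0.615, 0.174, 0.138], [0.743, 0.297, 0.144]] [139. 101.  69.]
oil_tin 0.57 [298. 121.] 615 [[0.654, -0.37, 0.007], [0.684, -0.324, 0.08], [0.718, -0.31, 0.115]] [ 85. 103. 128.]
mallet 0.74 [258. 147.] 761 [[0.74, -0.242, 0.016], [0.779, -0.195, 0.049], [0.828, -0.064, 0.068]] [158. 116.  70.]
1.3
```

```bash
python3 - <<'E'
import cv2
a=cv2.imread("pics/top0.png");cv2.imwrite("pics/topc.png",cv2.resize(a[60:320,140:500],None,fx=2.2,fy=2.2,interpolation=cv2.INTER_CUBIC))
a=cv2.imread("pics/side0.png");cv2.imwrite("pics/sidec.png",cv2.resize(a[90:360,160:460],None,fx=2.2,fy=2.2,interpolation=cv2.INTER_CUBIC))
E
cat > b.py <<'E'
from h import *
# cabinet roof rect fit & handle & feet tops
W=np.load("topW.npy"); S=np.load("sideW.npy")
for n,w in (("top",W),("side",S)):
    m=(abs(w[...,2]-.139)<.005)&(w[...,0]>.45)&(w[...,0]<.85)&(w[...,1]>-.02)&(w[...,1]<.35)
    p=w[m][:,:2]; rc=cv2.minAreaRect((p*1000).astype(np.float32)); print(n,"roof",rc,m.sum())
    m=(w[...,0]>.40)&(w[...,0]<.56)&(w[...,1]>-.02)&(w[...,1]<.33)&(w[...,2]>.08)&(w[...,2]<.133)
    p=w[m]; d=p[p[:,0]<.512]; print("handle cand",len(d), np.round(np.median(d,0),3) if len(d) else "", np.round(d[:12],3).tolist())
    for c in [(.443,-.1),(.571,-.128),(.458,-.225)]:
        m=(abs(w[...,2]-.1)<.006)&(np.hypot(w[...,0]-c[0],w[...,1]-c[1])<.035)
        p=w[m]; (x,y),rad=cv2.minEnclosingCircle((p[:,:2]*1000).astype(np.float32)); print("foot",c,np.round(p.mean(0),4),(x,y),rad,len(p))
    m=(abs(w[...,2]-.067)<.004)&(w[...,0]>.455)&(w[...,0]<.6)&(w[...,1]>-.41)&(w[...,1]<-.35)
    p=w[m]; rc=cv2.minAreaRect((p[:,:2]*1000).astype(np.float32)); print("lever",rc)
E
python3 b.py
```

```text
top roof ((645.99267578125, 158.55667114257812), (257.7774963378906, 217.90142822265625), 80.59443664550781) 7120
handle cand 40 [0.496 0.099 0.106] [[0.511, 0.101, 0.101], [0.511, 0.098, 0.103], [0.511, 0.095, 0.105], [0.509, 0.101, 0.103], [0.509, 0.098, 0.102], [0.508, 0.095, 0.106], [0.506, 0.101, 0.101], [0.506, 0.098, 0.104], [0.506, 0.096, 0.1], [0.504, 0.101, 0.103], [0.504, 0.098, 0.102], [0.504, 0.096, 0.099]]
foot (0.443, -0.1) [ 0.4439 -0.112   0.0983] (443.8559265136719, -112.03413391113281) 21.658201217651367 224
foot (0.571, -0.128) [ 0.5746 -0.1406  0.0986] (574.6532592773438, -140.81015014648438) 21.611469268798828 212
foot (0.458, -0.225) [ 0.4614 -0.2385  0.0984] (461.5538635253906, -239.14271545410156) 21.36983299255371 214
lever ((526.5949096679688, -385.0145263671875), (124.95329284667969, 25.05681610107422), 2.708625316619873)
side roof ((644.7650756835938, 163.73484802246094), (264.76873779296875, 218.67373657226562), 79.79219818115234) 4884
handle cand 61 [0.492 0.107 0.107] [[0.491, 0.102, 0.129], [0.488, 0.1, 0.127], [0.495, 0.107, 0.13], [0.492, 0.108, 0.132], [0.489, 0.108, 0.132], [0.487, 0.104, 0.127], [0.496, 0.105, 0.123], [0.492, 0.109, 0.128], [0.489, 0.109, 0.129], [0.487, 0.106, 0.125], [0.511, 0.1, 0.107], [0.509, 0.099, 0.107]]
foot (0.443, -0.1) [ 0.4422 -0.1074  0.1   ] (442.9566345214844, -108.48828125) 24.173343658447266 121
foot (0.571, -0.128) [ 0.5724 -0.137   0.1   ] (571.847412109375, -137.7837677001953) 22.5251522064209 112
foot (0.458, -0.225) [ 0.4598 -0.2347  0.0998] (461.87890625, -235.21583557128906) 23.929540634155273 106
lever ((524.47216796875, -376.1347351074219), (126.95764923095703, 28.860254287719727), 7.628333568572998)
```

View pics/topc.png

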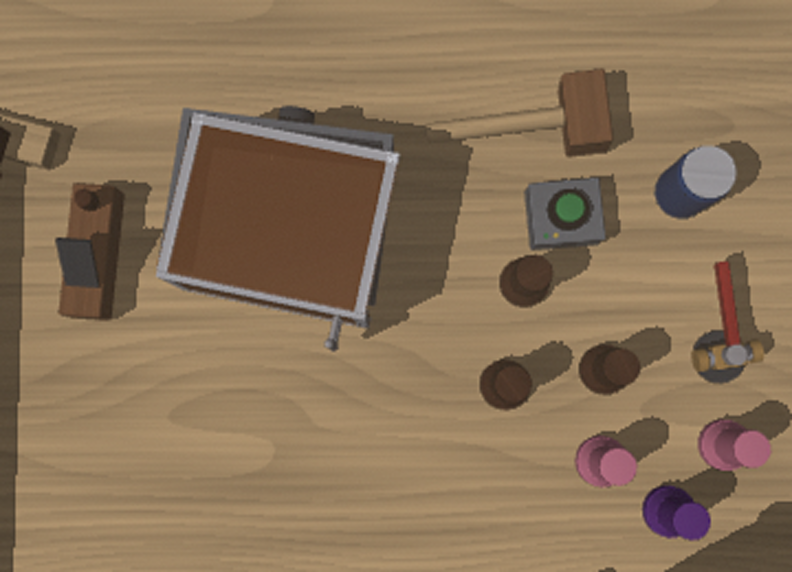

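View pics/sidec.png

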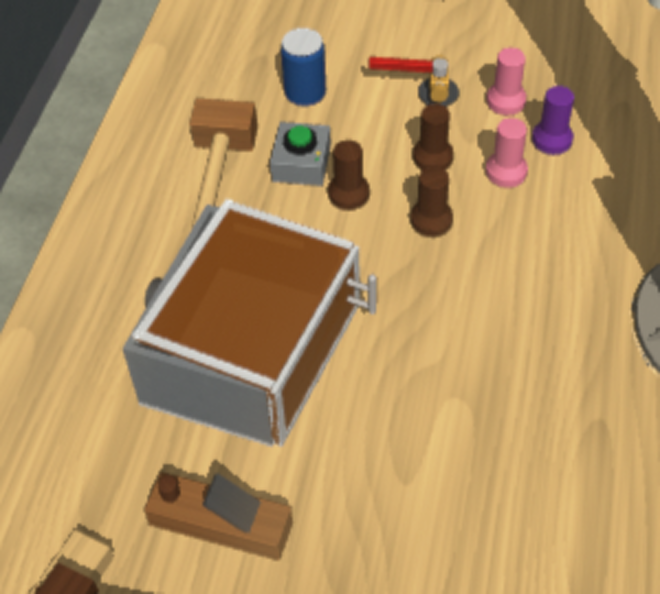

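Top crop: three dark-wood feet stand at full-frame pixels (370,232), (380,187) and (418,229). The pink ones at (414,270) and (472,261) and the purple one at (448,293) are look-alikes and stay put. The handle is at about (291,217), the cabinet is yawed about -10°, and the valve is shut with its lever along +x. The side crop agrees and shows the same three dark feet. A dark round thing sits behind the cabinet at about (272,112), and I'll check it by depth. I'll also refine the handle position with the wrist camera from above it.

```bash
cat > c.py <<'E'
from h import *
W=np.load("topW.npy"); print("behind",np.round(W[108:116:2,262:284:3],3).tolist())
r.move_to([.49,.104,.30],down(np.radians(80)))
f=r.grab_frame("wrist"); save(f,"w1"); w=cloud(f); np.save("w1.npy",w)
f2=r.grab_frame("side"); w2=cloud(f2)
print(-cam(f)[0].T@cam(f)[1], proj(f,[.49,.104,.13]), r.state()["joint_pos"], r.state()["time_s"])
m=(abs(w[...,2]-.13)<.006)&(np.hypot(w[...,0]-.49,w[...,1]-.104)<.03)
print("bar top",m.sum(),np.round(w[m].mean(0),4),np.round(w[m].min(0),4),np.round(w[m].max(0),4))
m=(abs(w[...,2]-.139)<.006)&(w[...,1]>0)
print(m.sum(),cv2.minAreaRect((w[m][:,:2]*1000).astype(np.float32)))
E
python3 c.py
```

```text
behind [[[0.818, 0.19, -0.002], [0.818, 0.181, -0.001], [0.818, 0.172, -0.002], [0.784, 0.15, 0.097], [0.819, 0.155, -0.005], [0.818, 0.146, -0.003], [0.817, 0.137, -0.002], [0.817, 0.128, -0.003]], [[0.811, 0.189, 0.002], [0.812, 0.181, -0.002], [0.781, 0.159, 0.09], [0.779, 0.151, 0.096], [0.779, 0.143, 0.095], [0.778, 0.135, 0.096], [0.781, 0.128, 0.086], [0.811, 0.128, -0.001]], [[0.806, 0.19, -0.0], [0.805, 0.181, 0.001], [0.775, 0.16, 0.09], [0.773, 0.151, 0.095], [0.774, 0.143, 0.093], [0.774, 0.135, 0.091], [0.776, 0.128, 0.087], [0.805, 0.128, -0.001]], [[0.757, 0.169, 0.13], [0.755, 0.161, 0.135], [0.769, 0.159, 0.092], [0.768, 0.151, 0.094], [0.767, 0.142, 0.097], [0.768, 0.135, 0.095], [0.77, 0.127, 0.088], [0.798, 0.128, 0.001]]]
[0.41127381 0.11583553 0.42334992] (np.float64(323.5511184977315), np.float64(186.39664490084184)) [ 0.37092128  0.16120077 -0.77530725  1.88984071  0.12389958  1.13921311
  0.94496009] 3.9917
bar top 84 [0.4915 0.1016 0.1282] [0.4869 0.0963 0.1245] [0.4965 0.1064 0.1317]
22115 ((641.4216918945312, 161.6321563720703), (252.5867919921875, 197.5902862548828), 77.31871032714844)
```

View pics/w1.png

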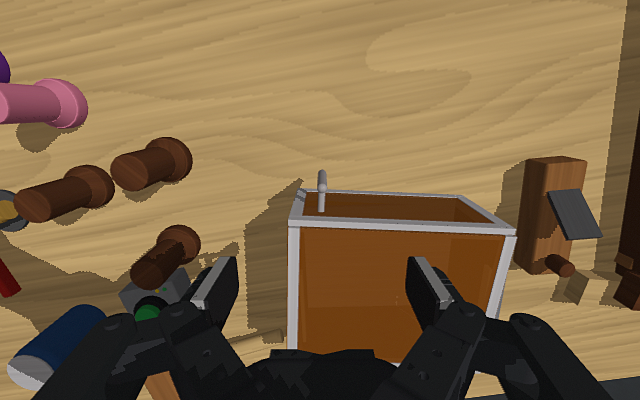

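The wrist view shows the handle bar top at pixel (322,180), measured at (0.4915,0.1016,0.128), which fits its 130 mm top. The cabinet centre is about (0.649,0.159) with yaw -12.2°, and the hinge-to-handle radius is 217 mm (216 expected). The thing behind the cabinet is a horizontal duct rather than a foot. Next I open the door.

```bash
cat >> h.py <<'E'
PSI=np.radians(-12.2); C=np.array([.649,.159]); HINGE=np.array([.582,.2993])
HV=np.array([.4915,.1016])-HINGE
def rot(a): return np.array([[np.cos(a),-np.sin(a)],[np.sin(a),np.cos(a)]])
def hpos(th,z=.110): return [*(HINGE+rot(-th)@HV),z]
def hori(th,flip=0): return down(PSI+np.pi/2-th+flip)
def cab(x,y): return C+rot(PSI)@np.array([x,y])
def st(msg=""):
    s=r.state(); print(msg,round(s["time_s"],1),"p",np.round(s["tool_pos"],4),"F",np.round(s["force"],1),"op",round(s["opening"],3),"gf",round(float(np.max(s["gripper_force"])),1),flush=True)
E
cat > d.py <<'E'
from h import *
for fl in (0,np.pi):
    for th in (0,.5,1,1.45):
        q=r.ik(hpos(th),hori(th,fl)); print(fl,th,None if q is None else np.round(q,2))
E
python3 d.py
```

```text
0 0 [ 0.25  0.41 -0.69  2.08  0.37  0.78  0.68]
0 0.5 [ 0.1   0.32 -0.72  2.2   0.33  0.72  0.01]
0 1 [-0.14  0.35 -0.73  2.18  0.34  0.73 -0.74]
0 1.45 [-0.37  0.43 -0.64  2.03  0.36  0.79 -1.31]
3.141592653589793 0 [-1.22  0.69  1.21  2.15 -0.85  0.91 -1.27]
3.141592653589793 0.5 [-1.49  0.56  1.22  2.28 -0.76  0.81 -2.02]
3.141592653589793 1 [ 0.11  0.45 -1.05  2.16  0.55  0.82  2.22]
3.141592653589793 1.45 [-0.12  0.54 -0.97  2.02  0.58  0.88  1.64]
```

Flip 0 gives a smooth joint path, so I'll use that.

```bash
cat > e.py <<'E'
from h import *
r.move_gripper(1.0)
r.move_linear(hpos(0,.20),hori(0),v=.12)
r.move_linear(hpos(0),v=.08); st("at")
r.move_gripper(0.0,40); st("grip")
N=9
for i in range(1,N+1):
    th=1.45*i/N
    r.move_linear(hpos(th),hori(th),v=.12); st(f"{th:.2f}")
r.move_gripper(1.0); st("rel")
r.move_linear(hpos(1.45,.26),v=.12)
r.move_to([.45,-.11,.33],down(np.pi/2))
f=r.grab_frame("side"); save(f,"s2"); st()
f=r.grab_frame("top"); save(f,"t2")
import os; a=np.hstack([cv2.imread("pics/t2.png")[60:320,120:500],cv2.imread("pics/s2.png")[90:350,140:500]])
cv2.imwrite("pics/c2.png",cv2.resize(a,(800,281)))
E
python3 e.py
```

```text
at 6.5 p [0.4918 0.1017 0.1105] F [ 0.  -0.3  0.8] op 1.0 gf 0.0
grip 7.1 p [0.4921 0.1028 0.1103] F [ 3.2  6.6 -2. ] op 0.114 gf 39.8
0.16 7.6 p [0.4615 0.1205 0.1103] F [ 6.4  9.7 -9.3] op 0.113 gf 39.4
0.32 8.0 p [0.4345 0.1425 0.1103] F [ 10.9  10.9 -14. ] op 0.114 gf 39.2
0.48 8.5 p [0.4115 0.1685 0.1104] F [ 14.   10.4 -19.1] op 0.116 gf 39.4
0.64 8.9 p [0.393  0.1978 0.1104] F [ 18.6  10.4 -23.7] op 0.118 gf 39.6
0.81 9.3 p [0.3794 0.2295 0.1104] F [ 24.5   7.  -25. ] op 0.113 gf 39.8
0.97 9.8 p [0.371  0.2628 0.1104] F [ 27.5   4.8 -21.6] op 0.111 gf 40.1
1.13 10.2 p [0.368  0.2969 0.1103] F [ 28.4  -0.2 -17.3] op 0.116 gf 40.7
1.29 10.7 p [0.3705 0.3311 0.1103] F [25.5 -3.6 -9.7] op 0.113 gf 41.3
1.45 11.1 p [0.3784 0.3646 0.1103] F [22.3 -6.  -4. ] op 0.118 gf 41.9
rel 11.8 p [0.3748 0.3653 0.11  ] F [-0.6  0.7 -0.1] op 1.002 gf 0.0
 15.7 p [ 0.4501 -0.1096  0.3299] F [ 0.3  0.3 -0.1] op 1.002 gf 0.0
```

View pics/c2.png

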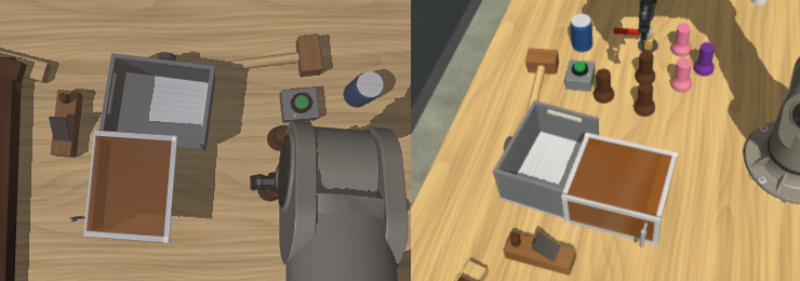

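The door is wide open, with its roof hanging in front of the cabinet. The interior is clear and all three feet still stand. Next come the pick and place moves, re-measuring before each one.

```bash
cat >> h.py <<'E'
def meas(f,c,zt=.1,rad=.06):
    "top-disc centre of a foot near c, side camera, ~2 mm y bias removed"
    w=cloud(f); col=f["color"].astype(int)
    m=(abs(w[...,2]-zt)<.006)&(np.hypot(w[...,0]-c[0],w[...,1]-c[1])<rad)&(col.max(-1)<130)
    p=w[m]; 
    if len(p)<40: return None,len(p)
    (x,y),ra=cv2.minEnclosingCircle((p[:,:2]*1000).astype(np.float32))
    o=np.median(p[:,:2],0) - [0,.0018]
    return o,(len(p),round(ra,1))
def pick_place(c,tx,ty):
    f=r.grab_frame("side"); o,i=meas(f,c); print("foot",o,i)
    if o is None or i[1]>27: raise SystemExit("bad meas")
    r.move_gripper(1.0)
    r.move_to([*o,.25],down(np.pi/2)); r.move_linear([*o,.080],v=.12)
    r.move_gripper(0.0,40); st("grip")
    if not .3<r.state()["opening"]<.7: raise SystemExit("no grip")
    r.move_linear([*o,.30],v=.2); st("lift")
    t=cab(tx,ty); r.move_to([*t,.30],down(PSI))
    r.move_linear([*t,.12],v=.15); r.move_linear([*t,.0895],v=.04); st("down")
    r.move_gripper(1.0); r.move_linear([*t,.27],v=.2); st("up")
E
cat > p.py <<'E'
from h import *
print([None if q is None else q.round(2) for q in [np.array(r.ik([*cab(.01,y),.0895],down(PSI))) for y in (.074,0,-.074)]])
pick_place([.443,-.11],.01,.074)
f=r.grab_frame("side"); save(f,"s3")
for c in ([.573,-.139],[.461,-.237]): print(meas(f,c))
print(meas(f,cab(.01,.074),.108))
cv2.imwrite("pics/c3.png",cv2.resize(cv2.imread("pics/s3.png")[90:350,140:500],None,fx=2,fy=2))
E
python3 p.py
```

```text
[array([-0.36,  0.64, -0.09,  1.62,  0.07,  0.88, -0.68]), array([-0.29,  0.59, -0.06,  1.72,  0.04,  0.83, -0.58]), array([-0.21,  0.56, -0.03,  1.79,  0.02,  0.8 , -0.46])]
foot [ 0.44230803 -0.10969763] (122, 23.8)
grip 18.5 p [ 0.4425 -0.1098  0.0802] F [-0.3 -0.8  6.6] op 0.512 gf 39.9
lift 19.7 p [ 0.4418 -0.1096  0.299 ] F [-0.6 -0.3 -0.6] op 0.508 gf 40.7
down 24.1 p [0.6746 0.2293 0.0897] F [ 0.6 -0.1 -1.9] op 0.508 gf 41.0
up 25.6 p [0.6739 0.229  0.2686] F [-0.4 -0.  -0.1] op 1.0 gf 0.0
(array([ 0.57318071, -0.13600024]), (112, 24.9))
(array([ 0.46081564, -0.27656879]), (92, 22.3))
(array([0.67135414, 0.23118905]), (197, 41.7))
```

View pics/c3.png

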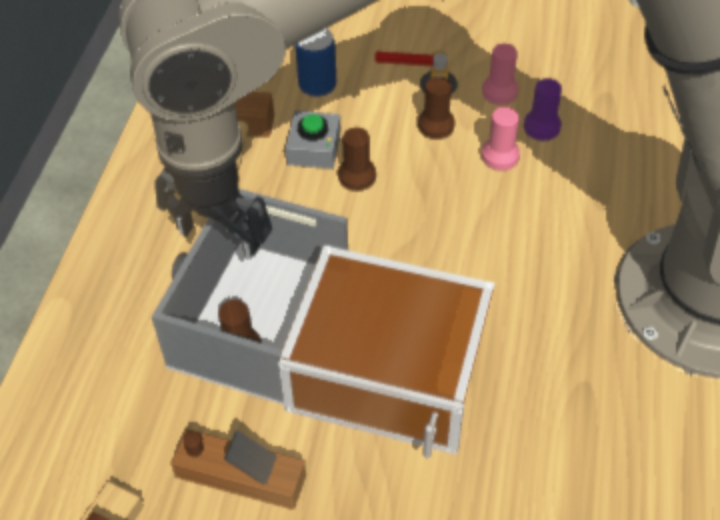

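Foot A stands in the cabinet near pixel (232,315) of the crop. One foot was knocked about 4 cm, to (0.461,-0.277), and is still upright. I'll continue with the other two.

```bash
cat > p2.py <<'E'
from h import *
pick_place([.461,-.277],.01,0)
pick_place([.573,-.138],.01,-.074)
r.move_to([.45,-.11,.33],down(np.pi/2)); st()
f=r.grab_frame("side"); save(f,"s4")
cv2.imwrite("pics/c4.png",cv2.resize(cv2.imread("pics/s4.png")[90:350,140:500],None,fx=2,fy=2))
for y in (.074,0,-.074): print(cab(.01,y),meas(f,cab(.01,y),.108,.04))
E
python3 p2.py
```

```text
foot [ 0.46193501 -0.27775345] (103, 24.6)
grip 30.3 p [ 0.4621 -0.2779  0.0803] F [-0.  -0.5  5.2] op 0.506 gf 40.3
lift 31.6 p [ 0.4615 -0.2775  0.2988] F [-0.6 -0.  -2.5] op 0.507 gf 40.7
down 36.1 p [0.6589 0.157  0.0897] F [-0.7  0.7 -0.9] op 0.505 gf 41.0
up 37.7 p [0.6582 0.1567 0.2687] F [-0.4 -1.1 -0.1] op 0.999 gf 0.0
foot [ 0.57299476 -0.13714587] (112, 25.0)
grip 41.9 p [ 0.5732 -0.1372  0.0803] F [ 0.1 -0.6  3.9] op 0.509 gf 40.5
lift 43.2 p [ 0.5725 -0.1371  0.2988] F [ 0.5 -0.1 -2.4] op 0.501 gf 40.7
down 47.3 p [0.6433 0.0846 0.0897] F [ 0.5 -0.1 -1.9] op 0.504 gf 40.9
up 48.9 p [0.6426 0.0844 0.2688] F [ 0.6  0.1 -0.3] op 0.998 gf 0.0
 50.9 p [ 0.4502 -0.1098  0.3298] F [-0.5 -0.3 -0.2] op 0.996 gf 0.0
[0.67441219 0.22921553] (array([0.66987931, 0.22865891]), (170, 23.5))
[0.65877416 0.15688675] (array([0.6543058 , 0.15633366]), (150, 23.6))
[0.64313612 0.08455798] (array([0.63854582, 0.08338569]), (150, 32.4))
```

View pics/c4.png

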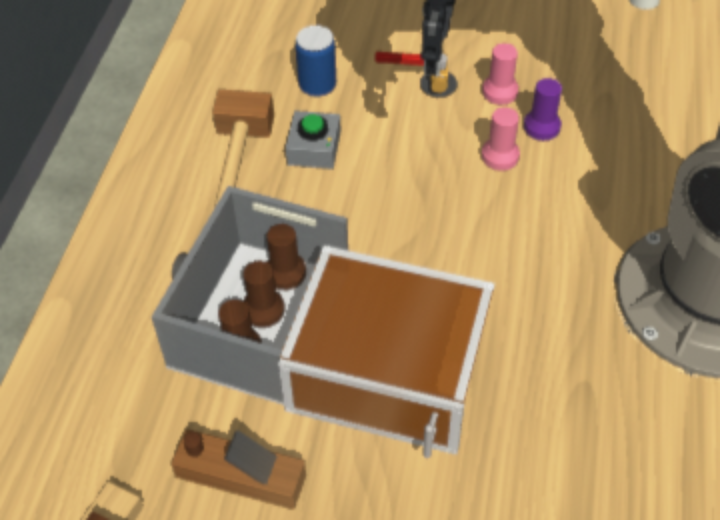

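All three feet stand upright in the cabinet. I'll close the door, then work out the lever's geometry from its red pixels.

```bash
cat > g.py <<'E'
from h import *
r.move_gripper(1.0)
r.move_to(hpos(1.45,.26),hori(1.45)); r.move_linear(hpos(1.45),v=.1)
r.move_gripper(0.0,40); st("grip")
N=9
for i in range(N-1,-1,-1):
    th=1.45*i/N
    r.move_linear(hpos(th),hori(th),v=.12)
st("closed"); r.move_linear(hpos(-.02),hori(-.02),v=.03); st("push")
r.move_gripper(1.0); st("rel"); r.move_linear(hpos(0,.26),v=.12)
r.move_to([.45,.0,.36],down(np.pi/2)); st()
for c in ("top","side"):
    f=r.grab_frame(c); save(f,c+"5"); w=cloud(f); col=f["color"].astype(int)
    m=(abs(w[...,2]-.139)<.005)&(w[...,1]>0)&(w[...,0]>.45); print(c,cv2.minAreaRect((w[m][:,:2]*1000).astype(np.float32)))
    m=(col[...,0]>1.9*col[...,1])&(col[...,0]>90)&(abs(w[...,2]-.067)<.007)&(w[...,1]<-.3)&(w[...,0]>.42)
    p=w[m]
    if len(p)<30: print(len(p)); continue
    l=cv2.fitLine(p[:,:2].astype(np.float32),cv2.DIST_HUBER,0,.01,.01).ravel(); print("lever",len(p),np.degrees(np.arctan2(l[1],l[0])),l[2:],np.round([p.min(0),p.max(0)],4).tolist())
    for m in r.masks_of("valve_axis",f)[:2]: print(m["conf"],m["position"])
    m=(col[...,1]>1.4*col[...,0])&(col[...,1]>1.4*col[...,2])&(abs(w[...,2]-.067)<.007)&(abs(w[...,0]-.66)<.05)&(abs(w[...,1]+.19)<.05)
    print("btn",w[m].mean(0),m.sum())
a=np.hstack([cv2.imread("pics/top5.png")[60:320,120:520],cv2.imread("pics/side5.png")[90:350,140:500]]); cv2.imwrite("pics/c5.png",cv2.resize(a,(800,274)))
a=cv2.imread("pics/top5.png")[160:260,420:520]; b=cv2.imread("pics/side5.png")[90:160,300:400]
cv2.imwrite("pics/c6.png",np.vstack([cv2.resize(a,(400,350)),cv2.resize(b,(400,250))]))
E
python3 g.py
```

```text
grip 56.0 p [0.3781 0.3642 0.1103] F [19.8 -5.5 -0.5] op 0.112 gf 40.7
closed 60.0 p [0.4926 0.1025 0.1103] F [ 3.5  6.1 -0.1] op 0.116 gf 41.5
push 60.3 p [0.4962 0.1008 0.1103] F [ 4.5  5.8 -1.8] op 0.116 gf 41.4
rel 61.0 p [0.4955 0.0998 0.11  ] F [-0.9 -0.6 -0.1] op 1.003 gf 0.0
 63.2 p [0.4499 0.     0.3594] F [-0.   0.2  0.2] op 1.0 gf 0.0
top ((649.6475830078125, 159.45150756835938), (251.49954223632812, 208.39866638183594), 80.83393096923828)
lever 151 5.28159 [ 0.52619976 -0.38119495] [[0.4883, -0.3907, 0.06], [0.5773, -0.3726, 0.0693]]
0.92 [469.3, 220.7]
btn [ 0.65970894 -0.19193826  0.06545469] 127
side ((1053.5911865234375, 91.11373901367188), (258.6820373535156, 1036.1483154296875), 79.56835174560547)
lever 62 1.6673315 [ 0.56144315 -0.37327367] [[0.5275, -0.3873, 0.0606], [0.5855, -0.3613, 0.0737]]
0.64 [360.3, 125.2]
0.54 [296.7, 148.9]
btn [ 0.65745135 -0.18759183  0.06631902] 77
```

View pics/c5.png

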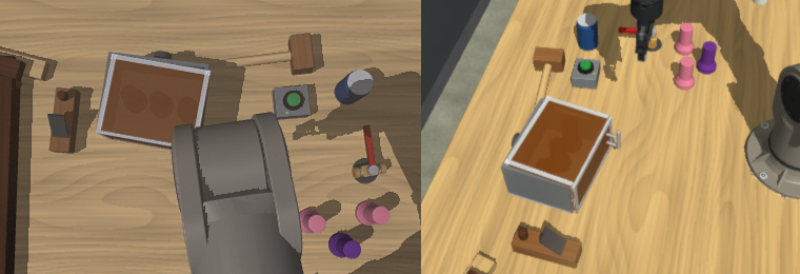

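View pics/c6.png

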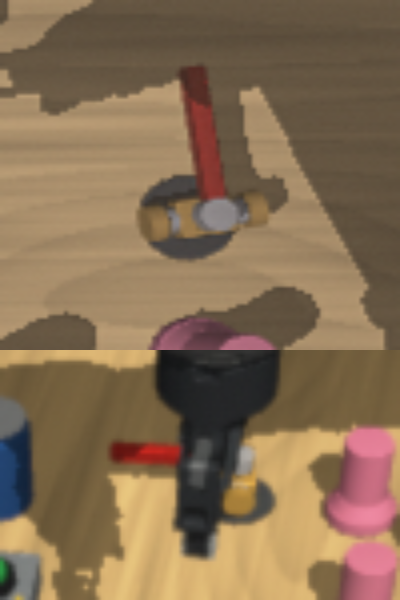

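The door looks shut, with the feet visible through the glazing and the lever free of obstruction. I'll check the handle's position from the same wrist pose as before, then measure the lever at close range.

```bash
cat > k.py <<'E'
from h import *
r.move_to([.49,.104,.30],down(np.radians(80)))
f=r.grab_frame("wrist"); w=cloud(f); a=cv2.cvtColor(f["color"],cv2.COLOR_RGB2BGR); old=cv2.imread("pics/w1.png")
m=(abs(w[...,2]-.13)<.006)&(np.hypot(w[...,0]-.49,w[...,1]-.104)<.03)
print("bar top",m.sum(),np.round(w[m].mean(0),4))
m=(abs(w[...,2]-.139)<.006)&(w[...,1]>0); print(cv2.minAreaRect((w[m][:,:2]*1000).astype(np.float32)))
cv2.imwrite("pics/cmp.png",np.vstack([cv2.resize(x[150:250,270:530],None,fx=3,fy=2.9) for x in (old,a)]))
r.move_to([.53,-.385,.26],down(np.radians(95))); st()
f=r.grab_frame("wrist"); save(f,"w7"); w=cloud(f); col=f["color"].astype(int)
m=(col[...,0]>1.9*col[...,1])&(col[...,0]>70)&(abs(w[...,2]-.067)<.005)&(abs(w[...,1]+.38)<.06)&(abs(w[...,0]-.53)<.09)
p=w[m]; print("wrist lever",len(p),cv2.minAreaRect((p[:,:2]*1000).astype(np.float32)),np.round(p.mean(0),4))
E
python3 k.py
```

```text
bar top 84 [0.4966 0.0992 0.1282]
((643.2921752929688, 160.42063903808594), (247.0502166748047, 196.88853454589844), 78.4754638671875)
 65.9 p [ 0.5306 -0.3836  0.2605] F [-0.2  0.3  0. ] op 0.996 gf 0.0
wrist lever 1020 ((538.3230590820312, -381.8189697265625), (102.42237854003906, 12.938891410827637), 4.894086837768555) [ 0.5358 -0.3824  0.0664]
```

View pics/cmp.png

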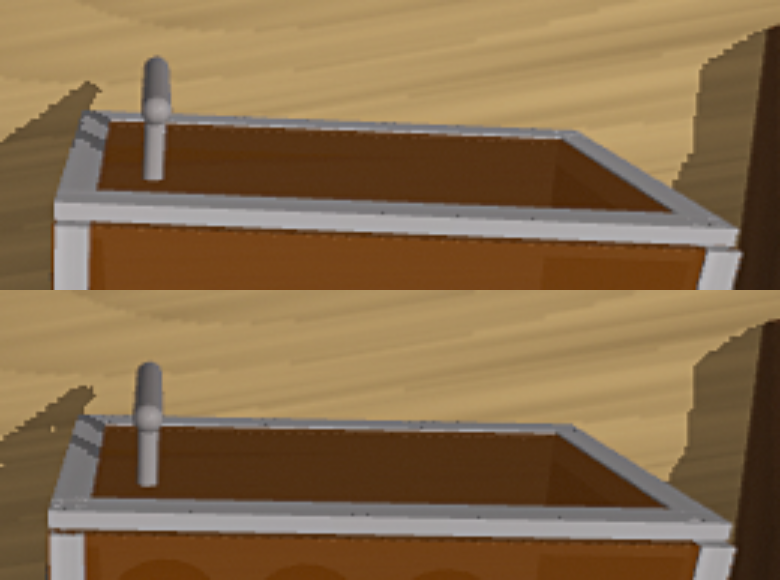

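View pics/w7.png

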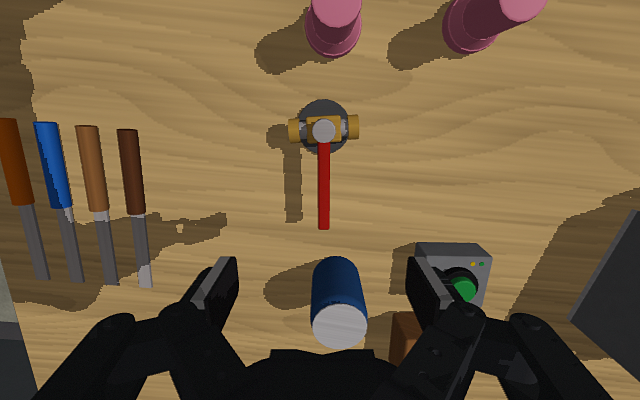

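The handle is 5 mm further in than at the start, so the door was slightly ajar originally and may not be fully shut now. I'll push it gently onto its stop, watching the force.

```bash
cat > l.py <<'E'
from h import *
r.move_linear([.53,-.385,.32])
r.move_gripper(0.0)
p0=hpos(-.02); d=np.array([np.cos(PSI),np.sin(PSI)])
start=np.array(p0[:2])-d*.045
r.move_to([*start,.26],hori(0)); r.move_linear([*start,.11],v=.1); r.hold(.2)
F0=np.array(r.state()["force"]); st("start")
for k in range(1,40):
    q=start+d*(.030+.001*k); r.move_linear([*q,.11],v=.03)
    F=np.array(r.state()["force"])-F0; fx=-(F[:2]@d)
    if k%4==0 or fx>4: st(f"{k} {fx:.1f}")
    if fx>10: break
b=start; r.move_linear([*b,.11],v=.08); r.move_linear([*b,.30],v=.15)
r.move_to([.49,.104,.30],down(np.radians(80)))
f=r.grab_frame("wrist"); w=cloud(f)
m=(abs(w[...,2]-.13)<.006)&(np.hypot(w[...,0]-.49,w[...,1]-.104)<.03)
print("bar top",m.sum(),np.round(w[m].mean(0),4))
m=(abs(w[...,2]-.139)<.006)&(w[...,1]>0); print(cv2.minAreaRect((w[m][:,:2]*1000).astype(np.float32)))
E
python3 l.py
```

```text
start 70.9 p [0.4517 0.1093 0.1103] F [-0.5  0.1 -0.7] op -0.003 gf 0.0
4 -0.5 72.9 p [0.4848 0.1021 0.11  ] F [0.1 0.6 0.1] op 0.001 gf 0.0
8 0.0 73.9 p [0.4887 0.1013 0.11  ] F [-0.5 -0.   0.5] op 0.001 gf 0.0
12 8.8 74.9 p [0.4915 0.1006 0.1098] F [-9.   2.1  5.4] op -0.001 gf 4.4
13 14.7 75.1 p [0.4916 0.1006 0.1096] F [-14.9   2.9   9.8] op -0.002 gf 7.6
bar top 82 [0.5059 0.0956 0.1281]
((631.6757202148438, 165.50209045410156), (248.01121520996094, 159.68260192871094), 81.48743438720703)
```

The door is now hard on its stop: the force rose to 15 N with no further movement. The handle-derived yaw of about -8° matches the cabinet body. Since the door started slightly ajar, the lever may also not be at exactly 0. I'll measure the pipe's direction, which gives the true base frame.

```bash
cat >> h.py <<'E'
def valve_meas(name):
    f=r.grab_frame("wrist"); save(f,name); w=cloud(f); hsv=cv2.cvtColor(f["color"],cv2.COLOR_RGB2HSV).astype(int)
    near=np.hypot(w[...,0]-.475,w[...,1]+.387)<.13
    red=((hsv[...,0]<6)|(hsv[...,0]>174))&(hsv[...,1]>170)&(abs(w[...,2]-.067)<.006)&near
    p=w[red]; rc=cv2.minAreaRect((p[:,:2]*1000).astype(np.float32)); l=cv2.fitLine(p[:,:2].astype(np.float32),cv2.DIST_HUBER,0,.01,.01).ravel()
    print("lever",len(p),np.degrees(np.arctan2(l[1],l[0])),l[2:],rc)
    br=(hsv[...,0]>14)&(hsv[...,0]<26)&(hsv[...,1]>150)&(w[...,2]>.02)&(np.hypot(w[...,0]-.475,w[...,1]+.387)<.06)
    q=w[br]; n,lab=cv2.connectedComponents(br.astype(np.uint8))
    cs=[(np.sum(lab==i),np.round(w[lab==i].mean(0),4).tolist()) for i in range(1,n) if np.sum(lab==i)>20]
    l=cv2.fitLine(q[:,:2].astype(np.float32),cv2.DIST_HUBER,0,.01,.01).ravel(); print("pipe",len(q),np.degrees(np.arctan2(l[1],l[0])),l[2:],cs)
    gr=(hsv[...,1]<40)&(hsv[...,2]>120)&(w[...,2]>.055)&(np.hypot(w[...,0]-.475,w[...,1]+.387)<.03)
    print("cap",gr.sum(),np.round(w[gr].mean(0),4))
    return f
E
cat > m.py <<'E'
from h import *
r.move_gripper(1.0)
r.move_to([.53,-.385,.26],down(np.radians(95)))
f=valve_meas("w8")
cv2.imwrite("pics/c8.png",cv2.resize(cv2.imread("pics/w8.png")[80:250,250:410],None,fx=3.4,fy=3.4,interpolation=cv2.INTER_CUBIC))
E
python3 m.py
```

```text
lever 1008 5.0812182 [ 0.53496027 -0.38239816] ((538.4317016601562, -382.2022399902344), (102.49901580810547, 13.048194885253906), 5.572579383850098)
pipe 937 -81.12004 [ 0.4741096  -0.38853836] [(np.int64(419), [0.4731, -0.3886, 0.0441]), (np.int64(255), [0.4697, -0.3547, 0.0448]), (np.int64(263), [0.48, -0.4214, 0.0447])]
cap 422 [ 0.4754 -0.3877  0.0665]
```

View pics/c8.png

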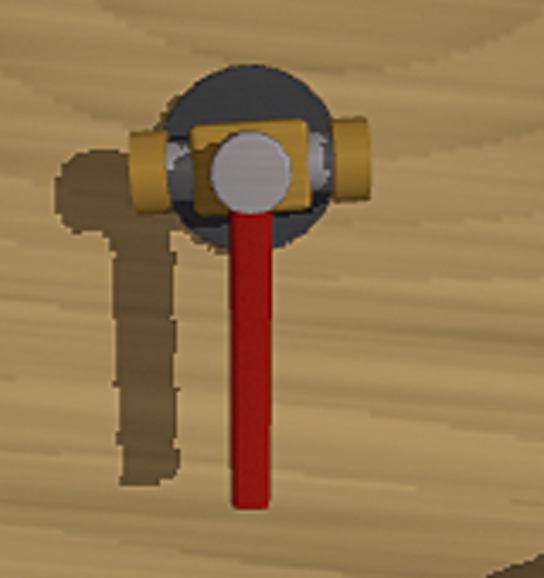

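The pipe gives the base +x at 8.8° and the lever sits at 5.1°, so it starts at about 0.065 rad. The target lever heading is -36.2° about the axis at (0.475,-0.3875).

```bash
cat > n.py <<'E'
from h import *
A=np.array([.475,-.3875])
def g(deg,z=.058):
    a=np.radians(deg); return [*(A+.085*np.array([np.cos(a),np.sin(a)])),z]
def o(deg): return down(np.radians(deg+90))
q=r.ik(g(-36.2),o(-36.2)); print(None if q is None else np.round(q,2))
r.move_linear(g(5.1,.16),o(5.1),v=.15); r.move_linear(g(5.1),v=.08); r.move_gripper(0.0,40); st("grip")
for d in np.linspace(5.1,-36.2,8)[1:]:
    r.move_linear(g(d),o(d),v=.06)
st("turned"); r.move_gripper(1.0); st("rel")
r.move_linear(g(-36.2,.2),v=.15)
r.move_to([.53,-.385,.26],down(np.radians(95)))
valve_meas("w9")
E
python3 n.py
```

```text
[ 0.85  0.69 -0.37  1.66  0.31  0.85  1.28]
grip 83.1 p [ 0.5597 -0.3799  0.0581] F [-0.7  1.8  2. ] op 0.153 gf 44.2
turned 85.1 p [ 0.5436 -0.4366  0.058 ] F [-3.4  4.3  6.3] op 0.153 gf 44.8
rel 85.8 p [ 0.5436 -0.4377  0.058 ] F [-0.1  0.1  0.2] op 1.002 gf 0.0
lever 1071 -36.344307 [ 0.52410203 -0.42390496] ((526.0026245117188, -425.22955322265625), (13.80199146270752, 101.75601196289062), 53.52439498901367)
pipe 889 -81.45402 [ 0.47319904 -0.40241   ] [(np.int64(371), [0.4709, -0.3866, 0.0439]), (np.int64(254), [0.4695, -0.3548, 0.0447]), (np.int64(263), [0.48, -0.4215, 0.0446])]
cap 418 [ 0.4754 -0.3877  0.0665]
```

The valve stands at 45.1°. Now I press the button.

```bash
cat > o.py <<'E'
from h import *
b=[.6585,-.190]
r.move_gripper(0.0); r.move_to([*b,.20],down(np.pi/2)); r.move_linear([*b,.095],v=.1); r.hold(.2); st("above")
for z in np.arange(.092,.0745,-.001):
    r.move_linear([*b,z],v=.02); F=r.state()["force"][2]
    if abs(F)>3: st(f"z{z:.3f}")
    if abs(F)>14: break
r.hold(.3); st("hold")
r.move_linear([*b,.22],v=.1); r.move_to([.45,-.1,.38],down(np.pi/2)); st("away")
f=r.grab_frame("top"); save(f,"t9"); g=r.grab_frame("side"); save(g,"s9")
a=np.hstack([cv2.imread("pics/t9.png")[60:320,120:520],cv2.imread("pics/s9.png")[90:350,140:500]]); cv2.imwrite("pics/c9.png",cv2.resize(a,(800,274)))
E
python3 o.py
```

```text
above 90.8 p [ 0.6587 -0.1901  0.0955] F [ 0.2  0.4 -0.5] op 0.002 gf 0.0
z0.083 93.3 p [ 0.6586 -0.19    0.083 ] F [0.7 0.1 3.7] op 0.0 gf 1.5
z0.082 93.6 p [ 0.6586 -0.19    0.082 ] F [ 0.2 -0.3  4.2] op -0.003 gf 1.8
z0.081 93.8 p [ 0.6586 -0.19    0.081 ] F [1.2 0.7 3.5] op 0.0 gf 2.1
z0.080 94.1 p [ 0.6586 -0.19    0.08  ] F [0.1 0.5 3.9] op 0.004 gf 2.3
z0.079 94.3 p [ 0.6586 -0.19    0.0797] F [-3.4  0.  12.8] op 0.001 gf 6.8
z0.078 94.6 p [ 0.6587 -0.19    0.0795] F [-7.1  1.4 24.4] op 0.001 gf 12.2
hold 94.9 p [ 0.6587 -0.19    0.0795] F [-7.6  0.9 24.6] op 0.001 gf 12.1
away 97.5 p [ 0.4504 -0.1006  0.3795] F [ 0.3 -0.4  0.1] op -0.004 gf 0.0
```

View pics/c9.png

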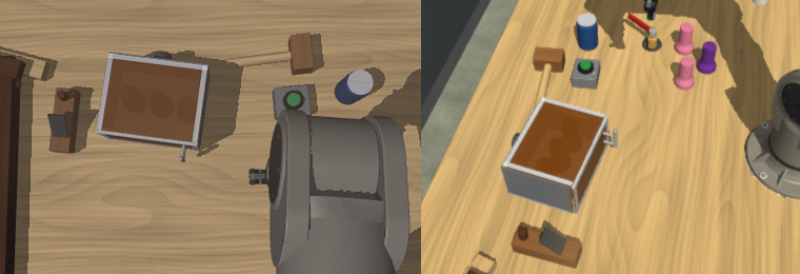

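The picture shows the door flush and three feet behind the glazing. The lever is at 45°, the button went to its stop and is up again, the bystanders are in place, and the arm is clear of everything.

```bash
python3 -c "
from h import *
print(r.hand_in())"
```

```text
the job is handed in; nothing more can be done
None
```

The job is handed in and no verdict came back: by my checks all three feet present stand in the closed cabinet, the valve is at 45°, and the button was pressed to its stop and released, at about 98 s of the 210 s allowed.

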